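# Weight a mended plate on its curing post

### The arm

A 6-joint arm with a two-finger parallel gripper is mounted at the origin on the work surface. World frame = base frame: x ahead of the robot, y to its left, z up, the work surface at z = 0. Lengths are in m, angles in rad, forces in N, time in s.
With the tool pointing down it reaches from about 0.35 to 0.775 m from the base axis. Payload 7.3 kg.
Tool frame: the origin (TCP) lies on the centre line of the jaws, within the pads' length; the fingertips stand 11 mm ahead of it and the grasp point (between the pads) lies 8 mm behind it; y points along the fingers, z is the direction in which the jaws open and shut, and the axes are right-handed (so a half turn about y gives the same grasp; the last joint's range is limited). The gripper opens to 92 mm and grips with 3 to 60 N. Pads are 19 mm wide; open, the fingers measure 130 mm over their backs; the gripper's body (75 mm by 190 mm) begins 47 mm behind the grasp point.
Start: joints at [1.057, 0.342, 1.524, -0, 1.275, -0.146], TCP at [0.189, 0.49, 0.238] pointing down, gripper open.
Joint ranges: [-2.53, 2.53], [-0.77, 2.02], [0.04, 2.7], [-1, 4.14], [0.28, 2.66], [-3.11, 3.11]. Speed limits (rad/s): [2.57, 2.57, 3.14, 3.14, 3.14, 3.14].

### API

Orientations are given as [roll, pitch, yaw] about the fixed x, y, z axes, in that order (R = Rz(yaw) Ry(pitch) Rx(roll)).
In Python, from cell import robot, cams gives the robot as it stands.
- The arm moves only by the tool apply_moves, never from a script. Its argument "plan" is a list of rows, each a list of 7 numbers: the shift along the tool's x, y, z in m, then the turn, a rotation vector about the tool's x, y, z in degrees, then the gripper command: -1 is fully open, 1 is shut, values between are in proportion. A call has exactly 5 rows; each row is the pose to reach, as a shift and turn from the pose commanded when the call began, along the tool's axes at that moment; what a row does not reach only later rows make up. A row lasts 1/8 s, in which the tool goes at most 62.5 mm and 10.7 degrees, less where a joint would pass 70% of its speed; a pose out of reach is approached as far as the arm can. A call with a gripper value outside its range is refused whole. The fingers move at their own pace and stop on an object; "squeeze" is the grip in N (left out, the last holds). Time passes only in rows, so rows that repeat a pose let the fingers close, or fill a call up. It gives the time, the measured TCP pose, the force and the opening at its end, in the units of the state.
- robot.observe(): the state, without advancing time (a new reading comes with each control period).
- cams.read_camera(name): name is "scene" or "side" or "wrist"; returns the picture (384x512x3 uint8, blue, green, red); there is no depth.
- cams.calibration(name): a dict with "fx", "fy", "cx", "cy" (pixels), "extrinsics" (4x4, takes a point from world to camera coordinates); the wrist camera has in their place "T_tool_cam" (4x4, takes a point from camera to tool coordinates, whose origin is the TCP and whose axes are the tool frame's). Camera axes: x right, y up, looking along -z (the intrinsics and any distortion apply to the point x, -y, -z); pixel columns grow to the right and rows downward; lengths in m; the calibration is good to about 2 mm. The wrist camera is an equidistant fisheye: a pixel r from the principal point sees the ray r / f radians off the axis. A picture is of the moment at which its call begins: read the wrist's pose just before it. calibration takes no time and is no camera call.
- robot.hand_in(): hands the job in, once; it reports no verdict.
The state is a dict: "time": time; "qpos": joint angles; "qvel": joint speeds; "joint_efforts": joint torques, N m; "tool_pos": TCP position; "tool_rot": TCP orientation; "contact_force": force on the tool from outside, world axes, zero at the start; "torque": the same for the moment, N m; "opening": finger opening in m.
Only numpy, scipy, OpenCV 4.12 (cv2) and the standard library are available. Lean on these libraries where they do the work, as an engineer would, in place of code of your own. Each camera call takes 0.05 s, during which the arm holds its last target. There are 200 camera calls.

### The job

The mended plate on the post stand is ready to cure under weight. Thread the cork collar down the post until it lies flat on the plate, then thread the larger of the two steel ring weights down the post until it lies flat on the collar. Lower each one into place rather than letting it fall, let go of both, and leave the smaller steel weight where it is.

Things in the scene. Friction and masses are not known exactly. Their poses are not given: they have to be found in the camera images.
- stand: Fixed curing stand: dark steel foot, on it a white mended plate 190 mm across with brass-coloured seams, and an upright steel post through the plate's middle. Origin on the table under the post, z up along the post axis. The plate's flat inner floor (radius about 65 mm) is 18 mm above the origin, its rim 28 mm. The post is 10 mm in diameter with a tapered tip, its top 72 mm above the origin.
- collar: Loose cork collar (the only cork ring): plain upright ring 56 mm outside, 34 mm bore, 24 mm high, about 30 g. Origin at the centre of its underside, z along the bore, up. A cork stopper without a hole also lies about; it is not this.
- weight: The larger loose steel ring weight: plain ring 56 mm outside, 34 mm bore, 26 mm high, about 0.32 kg. Origin at the centre of its underside, z along the bore, up.
- small_weight: The smaller loose steel ring weight, not wanted: 40 mm outside, 22 mm bore, 20 mm high. Origin at the centre of its underside, z along the bore, up.
There are look-alikes about, which are no part of the job. What is shaped like the collar but red is not meant. Leave any blue look-alike of the weight alone.

How it is judged:
On the way, in this order (a step that is already met when the one before it is completed fails the run):
1. the cork collar is on the post and flat on the plate (horizontal distance between collar and stand below 0.016 m and z of collar in the frame of stand below 0.022 m and angle between collar's own z axis and vertical below 0.17 rad), for 0.2 s.
2. the larger steel weight is on the post and flat on the collar (horizontal distance between weight and stand below 0.016 m and z of weight in the frame of stand between 0.036 and 0.046 m and angle between weight's own z axis and vertical below 0.17 rad), for 0.2 s.
At the end, for the whole second after the job is handed in: Collar, then larger weight, around the post (axes within 16 mm), level within 10 degrees, at rest: collar underside at most 22 mm, weight underside 36 to 46 mm above the table (flat on plate and collar); smaller weight within 30 mm of its start (all of step 1 and all of step 2 and linear speed of each of collar, weight below 0.03 m/s and distance of small_weight from where it was at the start of the episode below 0.03 m); the robot touches nothing.
It fails at once if the steel weight falls freely (faster than 0.7 m/s, a drop of about 25 mm, with no finger on it) (contact force between the fingers and weight below 0.05 N and linear speed of weight above 0.7 m/s).
It fails at once if the cork collar falls freely (faster than 0.7 m/s, with no finger on it) (contact force between the fingers and collar below 0.05 N and linear speed of collar above 0.7 m/s).
It fails at once if the smaller steel weight is moved by more than 30 mm (distance of small_weight from where it was at the start of the episode above 0.03 m).
It also fails if it takes over 62 s, if anything falls off the work surface, if the arm or the gripper's body presses on something with over 40 N, if the wrist force passes 120 N, or if a joint passes its speed limit or range.

## Working session

There is one attempt and no reset: what is moved stays moved. The work goes in short steps, Python scripts to look and compute and a tool call to move; the robot and the scene stay as the last step left them, time stands still between calls to the robot, and variables do not carry over. Pictures are saved under pics/ and viewed, about 8 in all and at most 12, crops included, and the job is handed in when it is done.

Besides the shell and the picture viewer there is one more tool, called after "Request:" by a JSON object that holds its "method" and its "body", one argument or row to a line. apply_moves: Moves the arm, as the interface text tells. Its arguments: {"type":"object","properties":{"plan":{"type":"array","items":{"type":"array","items":{"type":"number"}}},"squeeze":{"type":"number"}},"required":["plan"]}

```bash
ls; mkdir -p pics
python3 - <<'E'
from cell import robot,cams
import cv2,numpy as np
s=robot.observe();print(s)
for n in ("scene","side","wrist"):
    print(n,cams.calibration(n))
a=cams.read_camera("scene");b=cams.read_camera("side")
cv2.imwrite("pics/scene0.png",a);cv2.imwrite("pics/side0.png",b)
E
```

```text
pics
{'time': 0.0, 'qpos': array([ 1.05698047e+00,  3.42699592e-01,  1.52501159e+00, -1.03621033e-05,
        1.27539341e+00, -1.46029585e-01]), 'qvel': array([ 0.00058413, -0.00149373, -0.00106705,  0.00119709,  0.00120722,
       -0.00083104]), 'joint_efforts': array([-1.88103637e-03, -4.31244206e+01, -2.44224072e+01,  7.14351330e-02,
        5.60650940e-02, -1.35426849e-04]), 'tool_pos': array([0.1885682 , 0.4895512 , 0.23705885]), 'tool_rot': array([-1.57229361e+00,  2.10200451e-04, -3.67783410e-01]), 'contact_force': array([-0.28909639, -0.40383186, -0.42335112]), 'torque': array([-0.00362868, -0.02660282, -0.01369156]), 'opening': 0.09177898084386416}
scene {'fx': 459.9823780398084, 'fy': 459.9823780398084, 'cx': 262.52616236761287, 'cy': 178.93178044671828, 'extrinsics': array([[ 0.79432233,  0.60733664,  0.01393677, -0.4410496 ],
       [-0.50830902,  0.65189326,  0.56272295,  0.18851464],
       [ 0.33267698, -0.45406759,  0.82652807, -1.4335589 ],
       [ 0.        ,  0.        ,  0.        ,  1.        ]])}
side {'fx': 352.5341451457607, 'fy': 352.5341451457607, 'cx': 264.3260269800735, 'cy': 190.77506067234586, 'extrinsics': array([[ 0.815671  , -0.57831338, -0.01531176, -0.39145185],
       [ 0.38469452,  0.52243722,  0.76096614, -0.25083802],
       [-0.43207747, -0.62658836,  0.64861088, -0.67674662],
       [ 0.        ,  0.        ,  0.        ,  1.        ]])}
wrist {'fx': 297.3186396354542, 'fy': 297.3186396354542, 'cx': 254.40230932192736, 'cy': 194.78558591565377, 'T_tool_cam': array([[ 8.91816022e-05, -9.52877105e-01, -3.03356582e-01,
        -8.40553246e-02],
       [-6.20228563e-04,  3.03356472e-01, -9.52876942e-01,
        -1.47332429e-01],
       [ 9.99999804e-01,  2.73129509e-04, -5.63947781e-04,
         2.74747010e-04],
       [ 0.00000000e+00,  0.00000000e+00,  0.00000000e+00,
         1.00000000e+00]])}
```

View pics/scene0.png

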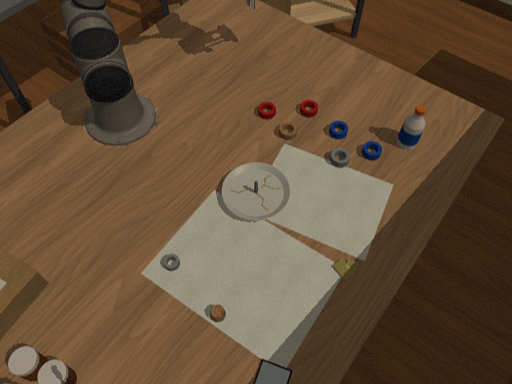

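View pics/side0.png

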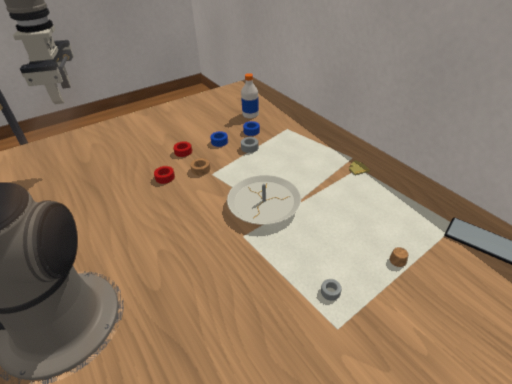

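Candidates (scene pixels):
- **Cork:** ring at (288,131); the stopper at (218,313) has no hole.
- **Steel:** rings at (340,157) and (170,262). The larger one is still to be measured.
- **Look-alikes:** red at (267,110) and (309,108), blue at (338,129) and (372,150).
- **Post:** (256,186).

Next I measure positions and sizes.

```bash
cat > h.py <<'E'
import numpy as np,cv2
from cell import robot,cams
from scipy.spatial.transform import Rotation as R
def ray(n,u,v):
    c=cams.calibration(n);E=c["extrinsics"]
    d=np.array([(u-c["cx"])/c["fx"],-(v-c["cy"])/c["fy"],-1])
    return -E[:3,:3].T@E[:3,3],E[:3,:3].T@d
def plane(n,u,v,z):
    o,d=ray(n,u,v);return o+d*(z-o[2])/d[2]
def proj(n,p):
    c=cams.calibration(n);E=c["extrinsics"];q=E[:3,:3]@p+E[:3,3]
    return np.array([c["cx"]+c["fx"]*q[0]/-q[2],c["cy"]-c["fy"]*q[1]/-q[2]])
def wray(s,u,v):
    c=cams.calibration("wrist");T=c["T_tool_cam"]
    a=np.array([u-c["cx"],v-c["cy"]]);r=np.hypot(*a)+1e-9;t=r/c["fx"]
    d=np.array([np.sin(t)*a[0]/r,-np.sin(t)*a[1]/r,-np.cos(t)])
    W=R.from_euler("xyz",s["tool_rot"])
    return s["tool_pos"]+W.apply(T[:3,3]),W.apply(T[:3,:3]@d)
def wplane(s,u,v,z):
    o,d=wray(s,u,v);return o+d*(z-o[2])/d[2]
def wproj(s,p):
    c=cams.calibration("wrist");T=c["T_tool_cam"];W=R.from_euler("xyz",s["tool_rot"])
    q=T[:3,:3].T@(W.inv().apply(np.asarray(p)-s["tool_pos"])-T[:3,3])
    x,y,z=q[0],-q[1],-q[2];rr=np.hypot(x,y)+1e-12;t=np.arctan2(rr,z)
    return np.array([c["cx"]+c["fx"]*t*x/rr,c["cy"]+c["fx"]*t*y/rr])
E
python3 - <<'E'
from h import *
a=cv2.imread("pics/scene0.png");b=cv2.imread("pics/side0.png")
P={"cork":((288,131),(201,167)),"steelA":((340,157),(250,145)),"steelB":((170,262),(331,289)),"red1":((267,110),(164,174)),"red2":((309,108),(182,149)),"blue1":((338,129),(219,139)),"blue2":((372,150),(251,128)),"stopper":((218,313),(399,256))}
for k,(p,q) in P.items():
    print(k,plane("scene",*p,.012).round(3),plane("side",*q,.012).round(3))
print("plate",plane("scene",256,191,.025).round(3),"posttip",plane("scene",256,182,.072).round(3),plane("side",264,184,.072).round(3))
def crop(im,c,w=28):return cv2.resize(im[c[1]-w:c[1]+w,c[0]-w:c[0]+w],(260,260),interpolation=cv2.INTER_CUBIC)
rows=[np.hstack([crop(im,P[k][i]) for k in("cork","steelA","steelB")]) for i,im in enumerate((a,b))]
cv2.imwrite("pics/crop0.png",np.vstack(rows))
E
```

```text
cork [0.445 0.271 0.012] [0.444 0.269 0.012]
steelA [0.623 0.285 0.012] [0.623 0.28  0.012]
steelB [ 0.461 -0.259  0.012] [ 0.463 -0.256  0.012]
red1 [0.343 0.3   0.012] [0.343 0.302 0.012]
red2 [0.442 0.389 0.012] [0.44  0.389 0.012]
blue1 [0.561 0.372 0.012] [0.562 0.37  0.012]
blue2 [0.684 0.365 0.012] [0.684 0.366 0.012]
stopper [ 0.64  -0.284  0.012] [ 0.641 -0.282  0.012]
plate [0.507 0.034 0.025] posttip [0.508 0.032 0.072] [0.505 0.035 0.072]
```

View pics/crop0.png

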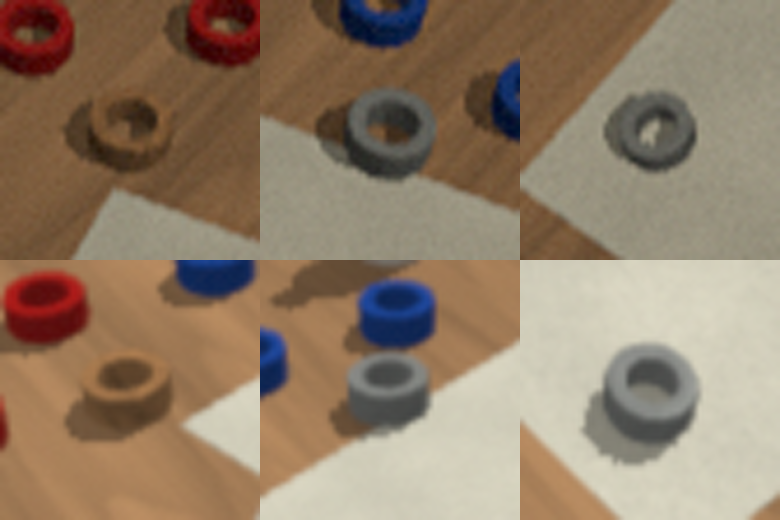

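Camera depths give widths of about 55 mm for the steel ring at (340,157) and about 40 mm for the one at (170,262). The larger weight is therefore at (0.623,0.282), beside the blue rings. The cork ring with its bore is at (0.445,0.270), and the post is at about (0.507,0.034). I hover over the collar first.

Request:
{"method": "apply_moves", "body": {
  "plan": [
    [0.06,0.02,-0.022,0,-5,0,-1],
    [0.12,0.04,-0.044,0,-10,0,-1],
    [0.18,0.06,-0.066,0,-15,0,-1],
    [0.24,0.08,-0.088,0,-21,0,-1],
    [0.3,0.1,-0.11,0,-21,0,-1]
  ]
}}

```text
time: 0.72
tool_pos: [0.4142, 0.292, 0.1437]
tool_rot: [-1.571, 0.0, -0.0]
contact_force: [0.3, 0.9, 0.6]
opening: 0.0915
```

Request:
{"method": "apply_moves", "body": {
  "plan": [
    [0.01,0.0,-0.005,0,0,0,-1],
    [0.01,0.0,-0.005,0,0,0,-1],
    [0.01,0.0,-0.005,0,0,0,-1],
    [0.01,0.0,-0.005,0,0,0,-1],
    [0.01,0.0,-0.005,0,0,0,-1]
  ]
}}

```text
time: 1.35
tool_pos: [0.4225, 0.2892, 0.1447]
tool_rot: [-1.57, -0.0, 0.0]
contact_force: [-0.0, 0.4, 0.4]
opening: 0.0919
```

```bash
cat > look.py <<'E'
from h import *
import sys
# usage: look.py name lowH hiH minS zTop xc yc: wrist picture, mask, outer top ellipse -> plane zTop
def look(name,lo,hi,ztop,guess):
    s=robot.observe();a=cams.read_camera("wrist");cv2.imwrite(f"pics/{name}.png",a)
    m=cv2.inRange(cv2.cvtColor(a,cv2.COLOR_BGR2HSV),lo,hi)
    print("t",s["time"],"tcp",s["tool_pos"].round(4),"rot",s["tool_rot"].round(3),"F",s["contact_force"].round(1),"open",round(s["opening"],4))
    print("expected px",wproj(s,guess).round(0))
    return s,a,m
E
python3 - <<'E'
from look import *
s,a,m=look("w_cork",(5,90,40),(25,255,255),.024,(.445,.27,.024))
E
```

```text
t 1.35 tcp [0.4225 0.2892 0.1447] rot [-1.57 -0.    0.  ] F [-0.   0.4  0.4] open 0.0919
expected px [234. 215.]
```

View pics/w_cork.png

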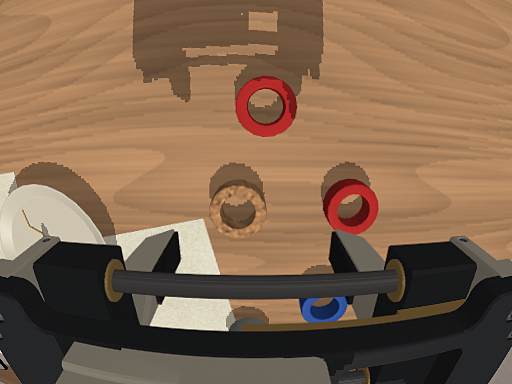

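The wrist view shows the cork ring, with its bore visible, at about (238,210). Red rings are at (266,106) and (350,206), a blue ring at (324,305), and the steel weight lies behind the gripper. Plate and post are at the left. Now I refine the collar centre.

Run:
```python
from h import *
s=robot.observe();a=cv2.imread("pics/w_cork.png")
for uv in((238,210),(238,211),(209,210),(267,210)):print(uv,wplane(s,*uv,.024).round(4))
c=a[184:238,205:270];h=cv2.cvtColor(a,cv2.COLOR_BGR2HSV)
print(wplane(s,45,228,.072))
```

```text
(238, 210) [0.4396 0.2742 0.024 ]
(238, 211) [0.4406 0.2742 0.024 ]
(209, 210) [0.4397 0.246  0.024 ]
(267, 210) [0.4396 0.3021 0.024 ]
[0.44308381 0.08403493 0.072     ]
```

Request:
{"method": "apply_moves", "body": {
  "plan": [
    [0.02,0.0,-0.016,0,0,0,-1],
    [0.02,0.03,-0.016,0,0,0,-1],
    [0.02,0.06,-0.016,0,0,0,-1],
    [0.02,0.09,-0.016,0,0,0,-1],
    [0.02,0.1,-0.016,0,0,0,-1]
  ]
}}

```text
time: 2.02
tool_pos: [0.4421, 0.2722, 0.043]
tool_rot: [-1.572, 0.003, -0.001]
contact_force: [-1.0, -0.1, 1.5]
opening: 0.0917
```

Request:
{"method": "apply_moves", "body": {
  "plan": [
    [0.0,0.0,0,0,0,0,-1],
    [0,0,0,0,0,0,-1],
    [0,0,0,0,0,0,-1],
    [0,0,0,0,0,0,-1],
    [0,0,0,0,0,0,-1]
  ]
}}

```text
time: 2.65
tool_pos: [0.4432, 0.2725, 0.0447]
tool_rot: [-1.571, -0.001, -0.001]
contact_force: [0.5, 0.5, 0.2]
opening: 0.0917
```

Request:
{"method": "apply_moves", "body": {
  "plan": [
    [0,0.01,0,0,0,0,-1],
    [0,0.02,0,0,0,0,-1],
    [0,0.029,0,0,0,0,-1],
    [0,0.029,0,0,0,0,-1],
    [0,0.029,0,0,0,0,0]
  ],
  "squeeze": 10
}}

```text
time: 3.28
tool_pos: [0.4432, 0.2724, 0.0154]
tool_rot: [-1.571, -0.0, -0.001]
contact_force: [-0.3, -0.1, -0.2]
opening: 0.0855
```

Request:
{"method": "apply_moves", "body": {
  "plan": [
    [0,0,0,0,0,0,1],
    [0,0,0,0,0,0,1],
    [0,0,0,0,0,0,1],
    [0,0,0,0,0,0,1],
    [0,0,0,0,0,0,1]
  ]
}}

```text
time: 3.9
tool_pos: [0.4432, 0.2725, 0.0156]
tool_rot: [-1.571, -0.0, -0.001]
contact_force: [-0.4, 0.4, 2.0]
opening: 0.0555
```

Request:
{"method": "apply_moves", "body": {
  "plan": [
    [0,0,0,0,0,0,1],
    [0,-0.02,0,0,0,0,1],
    [0,-0.05,0,0,0,0,1],
    [0,-0.08,0,0,0,0,1],
    [0,-0.11,0,0,0,0,1]
  ]
}}

```text
time: 4.53
tool_pos: [0.4428, 0.2723, 0.1261]
tool_rot: [-1.571, 0.0, -0.001]
contact_force: [-0.5, 1.0, 0.6]
opening: 0.0555
```

Request:
{"method": "apply_moves", "body": {
  "plan": [
    [0.01,0,-0.04,0,0,0,1],
    [0.025,0,-0.09,0,0,0,1],
    [0.04,0,-0.14,0,0,0,1],
    [0.05,0,-0.19,0,0,0,1],
    [0.063,0,-0.238,0,0,0,1]
  ]
}}

```text
time: 5.15
tool_pos: [0.5057, 0.0327, 0.1253]
tool_rot: [-1.571, 0.0, -0.001]
contact_force: [0.0, 0.1, -0.7]
opening: 0.0554
```

Request:
{"method": "apply_moves", "body": {
  "plan": [
    [0,0,0,0,0,0,1],
    [0,0,0,0,0,0,1],
    [0,0,0,0,0,0,1],
    [0,0,0,0,0,0,1],
    [0,0,0,0,0,0,1]
  ]
}}

```text
time: 5.78
tool_pos: [0.5057, 0.035, 0.1254]
tool_rot: [-1.571, -0.0, -0.0]
contact_force: [0.1, 0.0, 0.5]
opening: 0.0554
```

Run:
```python
from look import *
s,a,m=look("w_post",(5,90,40),(25,255,255),.024,(.507,.034,.072))
for n,p in(("scene",(.507,.034)),("side",(.507,.034))):
    im=cams.read_camera(n);cv2.imwrite(f"pics/{n}_post.png",im)
    c=proj(n,np.array([*p,.07])).astype(int);print(n,"crop origin",c-50,"scale 5")
    k=cv2.resize(im[c[1]-50:c[1]+50,c[0]-50:c[0]+50],(380,380),interpolation=cv2.INTER_CUBIC)
    L=k if n=="scene" else np.hstack([L,k])
cv2.imwrite("pics/post2.png",L)
```

```text
t 5.775 tcp [0.5057 0.035  0.1254] rot [-1.571 -0.    -0.   ] F [0.1 0.  0.5] open 0.0554
expected px [252. 222.]
scene crop origin [206 131] scale 5
side crop origin [214 134] scale 5
```

View pics/w_post.png

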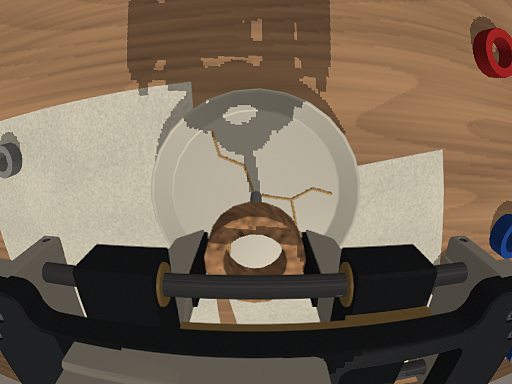

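View pics/post2.png

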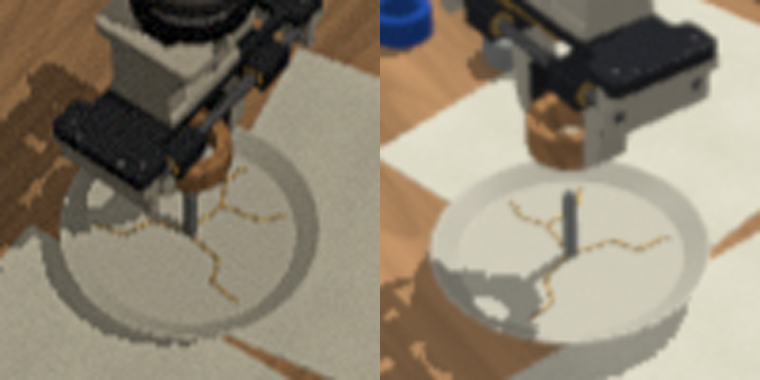

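Wrist view: collar in the jaws at about (254,250), post foot at (256,197), plate rim from u 152 to 358 with its near edge at v 88. Side view: post tip at about (263.7,184.5) and foot at (264,200). Scene view: post foot at about (256,192.5). Now I triangulate the post.

Run:
```python
from h import *
s=robot.observe()
print("w base",wplane(s,256,197,.022).round(4),"rim L/R/near",wplane(s,152,188,.028).round(4),wplane(s,358,188,.028).round(4),wplane(s,256,88,.028).round(4))
print("side tip",plane("side",263.7,184.5,.072).round(4),"base",plane("side",264,200,.018).round(4))
print("scene base",plane("scene",256,192.5,.018).round(4))
# plate rim ellipse in the first pictures: white, low saturation
for n in("scene","side"):
    print(n,"tcp px",proj(n,s["tool_pos"]).round(1),"post0 px",proj(n,np.array([.507,.034,.018])).round(1))
```

```text
w base [0.5039 0.037  0.022 ] rim L/R/near [ 0.4934 -0.0559  0.028 ] [0.4937 0.1282 0.028 ] [0.4095 0.0369 0.028 ]
side tip [0.5035 0.0341 0.072 ] base [0.5051 0.0366 0.018 ]
scene base [0.5069 0.0333 0.018 ]
scene tcp px [256.1 169.3] post0 px [256.2 192.3]
side tcp px [264.  166.6] post0 px [265.2 200.3]
```

The estimates agree on a post at about (0.505,0.036), within 1–2 mm of the TCP. I descend in stages.

Request:
{"method": "apply_moves", "body": {
  "plan": [
    [0,0.01,0.001,0,0,0,1],
    [0,0.02,0.001,0,0,0,1],
    [0,0.035,0.001,0,0,0,1],
    [0,0.05,0.001,0,0,0,1],
    [0,0.06,0.001,0,0,0,1]
  ]
}}

```text
time: 6.55
tool_pos: [0.5053, 0.0353, 0.0639]
tool_rot: [-1.571, 0.002, -0.001]
contact_force: [-0.5, 0.4, 0.1]
opening: 0.0553
```

Request:
{"method": "apply_moves", "body": {
  "plan": [
    [0,0.01,0,0,0,0,1],
    [0,0.02,0,0,0,0,1],
    [0,0.028,0,0,0,0,1],
    [0,0.03,0,0,0,0,1],
    [0,0.03,0,0,0,0,1]
  ]
}}

```text
time: 7.18
tool_pos: [0.5059, 0.0353, 0.0354]
tool_rot: [-1.571, -0.0, -0.001]
contact_force: [0.1, 0.4, -0.3]
opening: 0.0555
```

Request:
{"method": "apply_moves", "body": {
  "plan": [
    [0,0.001,0,0,0,0,1],
    [0,0.0015,0,0,0,0,1],
    [0,0.002,0,0,0,0,1],
    [0,0.002,0,0,0,0,1],
    [0,0.002,0,0,0,0,1]
  ]
}}

```text
time: 7.8
tool_pos: [0.5059, 0.0353, 0.0335]
tool_rot: [-1.571, -0.0, -0.001]
contact_force: [-1.1, 0.5, 1.7]
opening: 0.0554
```

Request:
{"method": "apply_moves", "body": {
  "plan": [
    [0,0,0,0,0,0,-0.3],
    [0,0,0,0,0,0,-0.45],
    [0,0,0,0,0,0,-0.5],
    [0,0,0,0,0,0,-0.5],
    [0,0,0,0,0,0,-0.5]
  ]
}}

```text
time: 8.43
tool_pos: [0.5058, 0.0353, 0.0334]
tool_rot: [-1.571, -0.0, -0.001]
contact_force: [0.6, -0.6, -0.1]
opening: 0.069
```

Contact showed at the expected height and the jaws have opened. I rise and move over the weight at about (0.623,0.282), opening fully once clear.

Request:
{"method": "apply_moves", "body": {
  "plan": [
    [0,-0.02,0,0,0,0,-0.5],
    [0,-0.05,0,0,0,0,-0.5],
    [0,-0.08,0,0,0,0,-1],
    [0.02,-0.1,0.05,0,0,0,-1],
    [0.045,-0.11,0.1,0,0,0,-1]
  ]
}}

```text
time: 9.05
tool_pos: [0.5519, 0.136, 0.1451]
tool_rot: [-1.571, -0.002, -0.003]
contact_force: [0.6, -0.9, -0.8]
opening: 0.0904
```

Request:
{"method": "apply_moves", "body": {
  "plan": [
    [0.015,0,0.04,0,0,0,-1],
    [0.035,0,0.08,0,0,0,-1],
    [0.055,0,0.12,0,0,0,-1],
    [0.072,0,0.146,0,0,0,-1],
    [0.072,0,0.146,0,0,0,-1]
  ]
}}

```text
time: 9.68
tool_pos: [0.6233, 0.2829, 0.1425]
tool_rot: [-1.571, 0.0, 0.001]
contact_force: [1.0, -1.5, 0.4]
opening: 0.0916
```

Request:
{"method": "apply_moves", "body": {
  "plan": [
    [0,0,0,0,0,0,-1],
    [0,0,0,0,0,0,-1],
    [0,0,0,0,0,0,-1],
    [0,0,0,0,0,0,-1],
    [0,0,0,0,0,0,-1]
  ]
}}

```text
time: 10.3
tool_pos: [0.6231, 0.281, 0.1436]
tool_rot: [-1.571, -0.0, -0.001]
contact_force: [-0.3, 0.1, 0.2]
opening: 0.0919
```

Run:
```python
from look import *
s,a,m=look("w_wt",(5,90,40),(25,255,255),.026,(.623,.282,.026))
sd=cams.read_camera("side");cv2.imwrite("pics/side_c.png",sd)
k=cv2.resize(sd[150:240,200:330],(520,360),interpolation=cv2.INTER_CUBIC)
v=np.zeros((590,520,3),np.uint8);v[:360]=k;v[360:590,:512]=a[120:350];cv2.imwrite("pics/combo.png",v)
```

```text
t 10.3 tcp [0.6231 0.281  0.1436] rot [-1.571e+00 -0.000e+00 -1.000e-03] F [-0.3  0.1  0.2] open 0.0919
expected px [254. 194.]
```

View pics/combo.png

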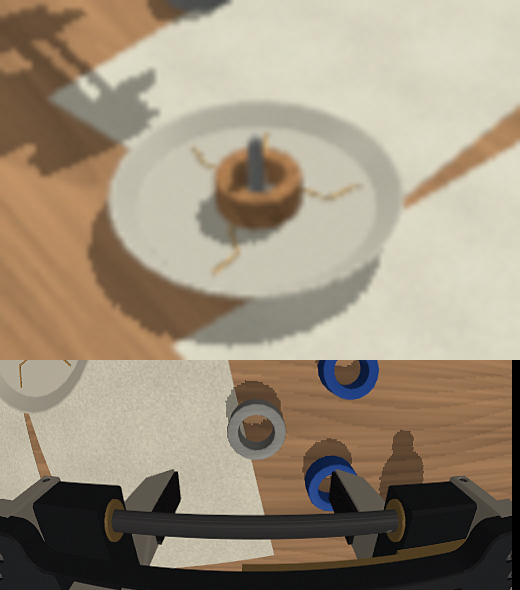

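The side crop shows the collar flat on the plate around the post. In the wrist view the steel weight's top face is centred at about (256.5,190), and the blue rings are clear of the jaw path.

Run:
```python
from h import *
s=robot.observe()
for uv in((256.5,190),(227,190),(286,190),(256.5,162)):print(uv,wplane(s,*uv,.026).round(4))
for p in((.684,.365,.024),):print(wproj(s,p))
```

```text
(256.5, 190) [0.6189 0.284  0.026 ]
(227, 190) [0.6189 0.2565 0.026 ]
(286, 190) [0.619  0.3116 0.026 ]
(256.5, 162) [0.5924 0.284  0.026 ]
[334.22866097 249.38059273]
```

Request:
{"method": "apply_moves", "body": {
  "plan": [
    [-0.002,0.03,0.002,0,0,0,-1],
    [-0.002,0.06,0.002,0,0,0,-1],
    [-0.002,0.085,0.002,0,0,0,-1],
    [-0.002,0.1,0.002,0,0,0,-1],
    [-0.002,0.1,0.002,0,0,0,-1]
  ],
  "squeeze": 30
}}

```text
time: 11.02
tool_pos: [0.6206, 0.283, 0.0424]
tool_rot: [-1.571, 0.002, -0.001]
contact_force: [0.6, 0.7, 1.3]
opening: 0.0918
```

Request:
{"method": "apply_moves", "body": {
  "plan": [
    [0,0.01,0,0,0,0,-1],
    [0,0.02,0,0,0,0,-1],
    [0,0.027,0,0,0,0,-1],
    [0,0.027,0,0,0,0,-1],
    [0,0.027,0,0,0,0,0]
  ]
}}

```text
time: 11.65
tool_pos: [0.6213, 0.2833, 0.0166]
tool_rot: [-1.571, -0.0, -0.001]
contact_force: [-0.9, -0.3, 0.3]
opening: 0.0858
```

Request:
{"method": "apply_moves", "body": {
  "plan": [
    [0,0,0,0,0,0,1],
    [0,0,0,0,0,0,1],
    [0,0,0,0,0,0,1],
    [0,0,0,0,0,0,1],
    [0,0,0,0,0,0,1]
  ]
}}

```text
time: 12.28
tool_pos: [0.6212, 0.2831, 0.0166]
tool_rot: [-1.571, -0.0, -0.001]
contact_force: [-1.0, -0.8, 2.0]
opening: 0.0558
```

Request:
{"method": "apply_moves", "body": {
  "plan": [
    [0,-0.01,0,0,0,0,1],
    [0,-0.03,0,0,0,0,1],
    [0,-0.06,0,0,0,0,1],
    [0,-0.09,0,0,0,0,1],
    [0,-0.12,0,0,0,0,1]
  ]
}}

```text
time: 12.9
tool_pos: [0.6212, 0.2833, 0.1389]
tool_rot: [-1.57, -0.001, -0.001]
contact_force: [0.5, 0.6, -3.6]
opening: 0.0559
```

Request:
{"method": "apply_moves", "body": {
  "plan": [
    [-0.01,0,-0.03,0,0,0,1],
    [-0.035,0,-0.08,0,0,0,1],
    [-0.06,0,-0.13,0,0,0,1],
    [-0.085,0,-0.18,0,0,0,1],
    [-0.105,0,-0.23,0,0,0,1]
  ]
}}

```text
time: 13.52
tool_pos: [0.5151, 0.052, 0.1379]
tool_rot: [-1.571, -0.002, -0.001]
contact_force: [0.2, 0.2, -2.8]
opening: 0.0558
```

Request:
{"method": "apply_moves", "body": {
  "plan": [
    [-0.01,0,-0.017,0,0,0,1],
    [-0.01,0,-0.017,0,0,0,1],
    [-0.01,0,-0.017,0,0,0,1],
    [-0.01,0,-0.017,0,0,0,1],
    [-0.01,0,-0.017,0,0,0,1]
  ]
}}

```text
time: 14.15
tool_pos: [0.506, 0.0371, 0.1362]
tool_rot: [-1.571, 0.0, 0.0]
contact_force: [-0.1, 0.4, -3.0]
opening: 0.0561
```

The weight is held, with the wrist force at −3 N. The underside is now at about 0.120 and needs to reach 0.042.

Request:
{"method": "apply_moves", "body": {
  "plan": [
    [0,0.01,-0.001,0,0,0,1],
    [0,0.02,-0.001,0,0,0,1],
    [0,0.035,-0.001,0,0,0,1],
    [0,0.05,-0.001,0,0,0,1],
    [0,0.055,-0.001,0,0,0,1]
  ]
}}

```text
time: 14.78
tool_pos: [0.505, 0.0354, 0.0798]
tool_rot: [-1.57, 0.002, -0.001]
contact_force: [0.6, 0.9, -2.7]
opening: 0.0557
```

Request:
{"method": "apply_moves", "body": {
  "plan": [
    [0,0.005,0,0,0,0,1],
    [0,0.01,0,0,0,0,1],
    [0,0.015,0,0,0,0,1],
    [0,0.019,0,0,0,0,1],
    [0,0.019,0,0,0,0,1]
  ]
}}

```text
time: 15.4
tool_pos: [0.5056, 0.0353, 0.0621]
tool_rot: [-1.571, 0.0, -0.001]
contact_force: [0.8, -0.4, -3.2]
opening: 0.0559
```

Request:
{"method": "apply_moves", "body": {
  "plan": [
    [0,0.001,0,0,0,0,1],
    [0,0.002,0,0,0,0,1],
    [0,0.003,0,0,0,0,1],
    [0,0.0035,0,0,0,0,1],
    [0,0.0035,0,0,0,0,1]
  ]
}}

```text
time: 16.02
tool_pos: [0.5058, 0.0353, 0.0588]
tool_rot: [-1.571, 0.0, -0.001]
contact_force: [0.3, -0.2, -3.0]
opening: 0.0559
```

Request:
{"method": "apply_moves", "body": {
  "plan": [
    [0,0.0005,0,0,0,0,1],
    [0,0.001,0,0,0,0,1],
    [0,0.001,0,0,0,0,1],
    [0,0.001,0,0,0,0,1],
    [0,0.001,0,0,0,0,1]
  ]
}}

```text
time: 16.65
tool_pos: [0.5059, 0.0353, 0.0585]
tool_rot: [-1.571, -0.001, -0.001]
contact_force: [-1.8, 0.5, 5.2]
opening: 0.0557
```

Contact: the force changed from −3 to +5 N, so the weight rests on the collar. I release and rise.

Request:
{"method": "apply_moves", "body": {
  "plan": [
    [0,0,0,0,0,0,-0.3],
    [0,0,0,0,0,0,-0.45],
    [0,0,0,0,0,0,-0.5],
    [0,0,0,0,0,0,-0.5],
    [0,0,0,0,0,0,-0.5]
  ]
}}

```text
time: 17.27
tool_pos: [0.5058, 0.0353, 0.0578]
tool_rot: [-1.571, -0.0, -0.001]
contact_force: [-1.0, -1.3, -0.2]
opening: 0.0689
```

Request:
{"method": "apply_moves", "body": {
  "plan": [
    [0,-0.02,0,0,0,0,-0.5],
    [0,-0.05,0,0,0,0,-0.5],
    [0,-0.08,0,0,0,0,-0.5],
    [0,-0.11,0,0,0,0,-0.5],
    [-0.02,-0.13,0.05,0,0,0,-0.5]
  ]
}}

```text
time: 17.9
tool_pos: [0.4874, 0.0839, 0.1893]
tool_rot: [-1.571, -0.003, -0.006]
contact_force: [0.5, 1.2, 0.2]
opening: 0.069
```

Request:
{"method": "apply_moves", "body": {
  "plan": [
    [-0.02,0,0.05,0,0,0,-0.5],
    [-0.03,0,0.1,0,0,0,-0.5],
    [-0.03,0,0.13,0,0,0,-0.5],
    [-0.03,0,0.13,0,0,0,-0.5],
    [-0.03,0,0.13,0,0,0,-0.5]
  ]
}}

```text
time: 18.52
tool_pos: [0.4559, 0.2149, 0.1877]
tool_rot: [-1.571, 0.0, -0.001]
contact_force: [0.4, -0.2, -0.9]
opening: 0.0688
```

Run:
```python
from h import *
a=cams.read_camera("scene");b=cams.read_camera("side");cv2.imwrite("pics/scene_f.png",a)
f=lambda im,u,v:cv2.resize(im[v-45:v+45,u-48:u+48],(384,360),interpolation=cv2.INTER_CUBIC)
cv2.imwrite("pics/final.png",np.hstack([f(a,256,185),f(b,264,190)]))
g=lambda im:im[247:277,155:186].astype(int)
print("small-weight patch diff",np.abs(g(a)-g(cv2.imread("pics/scene0.png"))).mean().round(2))
s=robot.observe();print(s["time"],s["tool_pos"],s["contact_force"])
```

```text
small-weight patch diff 3.22
18.625 [0.45613698 0.21442264 0.18781875] [ 0.14349564  0.29781531 -0.72483874]
```

View pics/final.png

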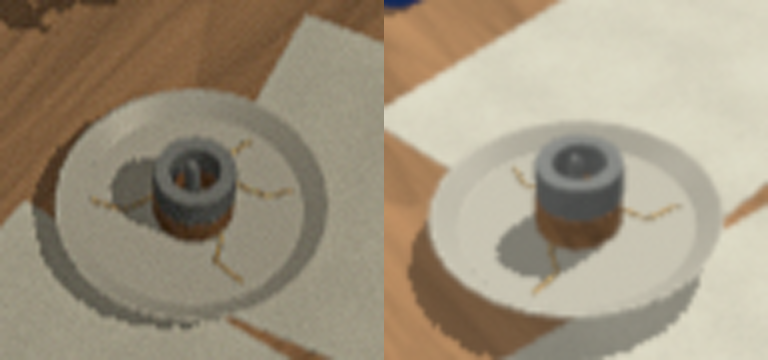

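Both views show the collar flat on the plate and the steel weight squarely on it, with the post in the bore at about (193,175) in the left tile. The gripper is well clear, so I hand in.

```bash
python3 -c "
from cell import robot
print(robot.hand_in())"
```

```text
the job is handed in; nothing more can be done
None
```

I threaded the cork collar onto the post and set it down on the plate. I then did the same with the larger steel weight (about 55 mm across in the images, against about 40 mm for the other), let go of both, and handed the job in at about 18.6 s.

- **Placing:** wrist force showed contact at the expected heights: about +2 N, barely above sensor noise, for the collar, and a clear change from −3 N to +5 N for the weight. TCP heights put the undersides at about 18 mm and 42 mm.
- **Final pictures:** the scene and side views show the stack level and centred around the post, with the gripper well clear. I judged level and centring by eye and did not measure the final tilt.
- **Smaller weight:** never approached. Its image patch is nearly unchanged from the start (mean difference 3.2 out of 255).
- **Disagreements:** position estimates from the different cameras differed by about 3–5 mm, well inside the 12 mm of play the bores leave around the post. No check failed.

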